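# Lock the oval hat rest into the bench bayonet socket

## Task

Take the oval-headed hat rest out of the wooden rack and set its stem into the bayonet socket on the bench, cross pin through the entry slots, then twist it clockwise (seen from above) until the pin drops into the locking notch. Leave it fully down in the notch, upright and let go; leave the round-headed rest in the rack and do not disturb the other things on the bench.

Things in the scene. Friction and masses are not known exactly. Their poses are not given: they have to be found in the camera images.
- oval_rest: Hat rest to be fitted, 120 mm tall, 0.3 to 0.65 kg; at the start it hangs in a rack slot by its head's underside. Origin: centre of the stem's lower end; z up the stem, x along the cross pin and the head's long side. Steel stem 24 mm in diameter, 0 to 80 mm up (lowest 9 mm tapered to 14 mm).
- oval_rest_head (a point): Centre of the oval rest's wooden head, 100 mm above its origin. The head is 40 mm high, 100 mm long along x, 56 mm wide along y, with flat upright sides 44 mm long to grip across the 56 mm.
- oval_rest_pin (a point): Centre of the oval rest's steel cross pin, 35 mm above its origin. The pin is round, 10 mm thick, and goes through the stem along x, 60 mm long in all (18 mm stands out at each side).
- socket: Bayonet socket fixed to the bench: square grey block 110 x 110 mm, 66 mm high, with an aluminium top plate and two low feet (10 mm high) out to 79 mm at its x ends. Origin: centre of its underside, on the bench; z up, x along the entry slots. The stem's hole, about 27 mm wide, goes down to the bench.
- socket_mouth (a point): Centre of the socket's top face, 66 mm above the bench. The top plate is 10 mm thick, with a central hole of about 27 mm and two entry slots, 14 mm wide, along the socket's x axis, each out to 34 mm from the centre.
- socket_ledge (a point): Point on the socket's axis at the height of the flat inner ledge, 42 mm above the bench. A pin pushed straight in rests on it, the rest's foot then 12 mm above the bench. From there it turns clockwise only (stops block the other way). Two opposite locking notches, 13.5 mm wide, 8 mm deep, lie in the ledge.
- socket_notch (a point): Point on the socket's axis at the height of the notch floor, 34 mm above the bench; a locked rest's foot is 4 mm above the bench. The notches are out of sight, anywhere from 40 to 80 degrees clockwise of the entry slots, different each time (this point does not tell): feel for them, pressing down lightly (about 5 N) while turning.
- rack: Plywood rack fixed to the bench. Origin: centre of its underside; y along its 250 mm length, x across its 100 mm width. Top face 95 mm up, board 12 mm thick, with two slots centred at y = -60 and +60 mm, 66 mm long along y, 30 mm wide. A hanging rest's foot is 15 mm above the bench, its head 95 to 135 mm, the oval's long side along y.
- round_rest: The other hat rest, not to be taken: the same stem without a cross pin, with a round wooden head 60 mm in diameter and 40 mm high. It hangs in the other slot of the rack. Origin: centre of the stem's lower end.
- glue_bottle: Small white glue bottle, 40 mm in diameter and 75 mm high, standing loose on the bench between the rack and the socket. Origin: centre of its underside. To be left alone.
- tape_roll: Cardboard tape roll lying flat, 72 mm in diameter and 24 mm high, loose. Origin: centre of its underside. To be left alone.
- pin_box: Low open blue box, 70 x 100 x 22 mm, loose. Origin: centre of its underside. To be left alone.
There are look-alikes about, which are no part of the job. Leave any purple look-alike of the oval_rest alone.

How it is judged (in metres and radians):
On the way, in this order (a step that is already met when the one before it is completed fails the run):
1. the oval rest is lifted out of the rack (z of oval_rest in the frame of rack above 0.08 m), for 0.1 s.
2. its stem is in the socket with the cross pin below the top plate (z of oval_rest in the frame of socket below 0.0155 m and horizontal distance between oval_rest and socket below 0.006 m), for 0.1 s.
3. the rest is turned and the pin has dropped into the locking notch (z of oval_rest in the frame of socket below 0.0075 m and horizontal distance between oval_rest and socket below 0.006 m), for 0.2 s.
At the end, for the whole second after the job is handed in: The oval rest stands in the socket with its pin in the locking notch (foot less than 7.5 mm above the socket's underside and within 6 mm of its axis), upright within 0.12 rad, at rest and released; the round rest still hangs in the rack within 20 mm of where it was (all of step 3 and angle between oval_rest's own z axis and vertical below 0.12 rad and linear speed of oval_rest below 0.02 m/s and distance between round_rest and rack below 0.1 m and distance of round_rest from where it was at the start of the episode below 0.02 m); the robot touches nothing.
It fails at once if the round rest is moved by more than 20 mm (distance of round_rest from where it was at the start of the episode above 0.02 m).
It fails at once if the glue bottle, tape roll or pin box is moved by more than 30 mm (distance of any of glue_bottle, tape_roll, pin_box from where it was at the start of the episode above 0.03 m).
It also fails if it takes over 58 s, if anything falls off the work surface, if the arm or the gripper's body presses on something with over 40 N, if the wrist force passes 120 N, or if a joint passes its speed limit or range.

## Robot

A 7-joint arm with a two-finger parallel gripper is mounted at the origin on the work surface. World frame = base frame: x ahead of the robot, y to its left, z up, the work surface at z = 0. Lengths are in m, angles in degrees, forces in N, time in s.
With the tool pointing down it reaches from about 0.425 to 0.875 m from the base axis. Payload 4.7 kg.
Tool frame: the origin (TCP) lies between the finger pads; the fingertips stand env.finger_overhang ahead of it and the grasp point (between the pads) lies 5 mm behind it (env.finger_overhang is the distance from the TCP to the fingertips, in m); z points along the fingers, y is the line along which they close (so a half turn about z gives the same grasp; the last joint's range is limited). The gripper opens to 87 mm and grips with 3 to 60 N. Pads are 19 mm wide; open, the fingers measure 117 mm over their backs; the gripper's body (75 mm by 190 mm) begins 51 mm behind the grasp point.
Start: joints at [-63.879, 18.392, -4.016, 83.108, 1.295, 78.541, -3.26], TCP at [0.278, 0.588, 0.237] pointing down, gripper open.
Joint ranges: [-163.93, 163.93], [-17.29, 119.83], [-79.2, 71.16], [3.27, 140.29], [-89.18, 269.18], [5.43, 117.66], [-154.24, 154.24]. Speed limits (degrees/s): [147.25, 147.25, 180, 180, 180, 180, 180].

## Interface

Orientations are given as [roll, pitch, yaw] about the fixed x, y, z axes, in that order (R = Rz(yaw) Ry(pitch) Rx(roll)).
In Python, from cell import telemetry, eyes, env, models gives the robot as it stands. The module is installed in compiled form; this text tells all that it offers.
- The arm moves only by the tool drive_tool, never from a script. Its arguments are lists of equal length, an entry for each row: "angular": the turn, a rotation vector about the tool's x, y, z in rad, a list of three; "delta_pos": the shift along the tool's x, y, z in cm, a list of three; "gripper": the finger opening in cm, from 0 to 8.7. A call has 1 to 20 rows; each row shifts and turns the commanded pose from where the row before left it, along the tool's axes as they then stand; what a row does not reach is not made up. A row lasts 1/10 s, in which the tool goes at most 50 mm and 8.59 degrees, less where a joint would pass 70% of its speed; a pose out of reach is approached as far as the arm can. A call with a gripper value outside its range is refused whole. The fingers move at their own pace and stop on an object; "squeeze" is the grip in N (left out, the last holds). Time passes only in rows, so rows that do not move let the fingers close. It gives the time, the measured TCP pose, the force, the opening and the grip force at its end, in the units of the state.
- telemetry.get_obs(): the state, without advancing time (a new reading comes with each control period).
- eyes.read_camera(name): name is "scene" or "top" or "wrist"; returns a dict with "pixels" (420x560x3 uint8, red, green, blue), "mtx" (3x3 intrinsics, pixels), "origin" and "orientation" of the camera in the world. Camera axes: x right, y down, z forward; pixel columns grow to the right and rows downward; lengths in m; the calibration is good to about 2 mm. A picture is of the moment at which its call begins. There is no depth.
- env.sign_off(): hands the job in; it is judged then, once.
Trained networks look in a picture, given as the dict that the camera call returned (one of the last four; its "shot" number tells which), for a name from the list of things; names that differ only in an ending like _2 or _b are one class to them, and where a whole thing is asked for, a point or a joint stands for the part that bears it (a point fixed in the world has none). Each returns a list of dicts, best first, with "p" (0 to 1); they miss things now and then, are a little off and sometimes report something else, mostly with a low value. They report only what shows in the picture. A call takes as long as a camera call. They do not tell look-alikes from the thing itself.
- models.search_frame(picture, target): "centre" ([column, row] in pixels, amid what is visible of it).
- models.cut_out(picture, target): "pixels" (420x560 bool, what is visible of it) and "centre" ([column, row] in pixels, amid what is visible of it).
The state is a dict: "time_s": time; "qpos": joint angles; "joint_velocities": joint speeds; "effort": joint torques, N m; "tool_pos": TCP position; "tool_rot": TCP orientation; "force": force on the tool from outside, world axes, zero at the start; "wrist_torque": the same for the moment, N m; "grip_width": finger opening in m; "grasp_force": force on a finger pad.
Only numpy, scipy, OpenCV 4.12 (cv2) and the standard library are available. Lean on these libraries where they do the work, as an engineer would, in place of code of your own. Each camera call takes 0.05 s, during which the arm holds its last target. There are 200 camera calls.

## Working session

There is one attempt and no reset: what is moved stays moved. The work goes in short steps, Python scripts to look and compute and a tool call to move; the robot and the scene stay as the last step left them, time stands still between calls to the robot, and variables do not carry over. Pictures are saved under pics/ and viewed, at most 10 in all, crops included, and the job is handed in when it is done.

Besides the shell and the picture viewer there is one more tool, called after "Call:" by a JSON object that holds its "name" and its "arguments". drive_tool: Moves the arm, as the interface text tells. Its arguments: {"type":"object","properties":{"angular":{"type":"array","items":{"type":"array","items":{"type":"number"}}},"delta_pos":{"type":"array","items":{"type":"array","items":{"type":"number"}}},"gripper":{"type":"array","items":{"type":"number"}},"squeeze":{"type":"number"}},"required":["angular","delta_pos","gripper"]}

```bash
mkdir -p pics; cat > h.py <<'E'
from cell import telemetry, eyes, env, models
import numpy as np, cv2
from scipy.spatial.transform import Rotation as R
def rot(o):
    o=np.array(o,float)
    if o.shape==(3,3): return o
    return R.from_euler('xyz',o,degrees=True).as_matrix()
def ray(p,px):
    K=np.array(p['mtx']);d=np.linalg.inv(K)@[px[0],px[1],1.]
    return np.array(p['origin']),rot(p['orientation'])@d
def at(p,px,z):
    o,d=ray(p,px);return (o+d*(z-o[2])/d[2]).round(4)
def proj(p,X):
    c=rot(p['orientation']).T@(np.array(X)-np.array(p['origin']));u=np.array(p['mtx'])@c;return u[:2]/u[2]
def save(p,n,crop=None,s=1):
    im=p['pixels'][:,:,::-1]
    if crop: a,b,c,d=crop;im=im[b:d,a:c]
    cv2.imwrite('pics/'+n,cv2.resize(im,None,fx=s,fy=s,interpolation=cv2.INTER_CUBIC))
E
python3 - <<'E'
from h import *
o=telemetry.get_obs();print({k:np.round(v,3) for k,v in o.items()},env.finger_overhang)
hs={'oval_rest_head':.135,'oval_rest_pin':.05,'socket':.05,'socket_mouth':.066,'rack':.095,'round_rest':.115,'glue_bottle':.04,'tape_roll':.024,'pin_box':.01}
ims=[]
for n in ('scene','top'):
    p=eyes.read_camera(n);print(n,np.round(p['origin'],3),p['orientation'],np.round(p['mtx'],1).tolist());ims.append(p['pixels'][:,:,::-1])
    for t,z in hs.items():
        print(t,[(np.round(r['p'],2),np.round(r['centre']),at(p,r['centre'],z)[:2]) for r in models.search_frame(p,t)[:4]])
    save(p,n+'0.png',s=1.4)
E
```

```text
{'time_s': np.float64(0.0), 'qpos': array([-63.878,  18.438,  -4.015,  83.175,   1.296,  78.54 ,  -3.263]), 'joint_velocities': array([-0.018, -0.026, -0.054, -0.016, -0.012,  0.082,  0.115]), 'effort': array([-0.0000e+00, -4.9129e+01, -4.0400e-01, -3.1253e+01, -6.4000e-02,
        4.4000e-02,  0.0000e+00]), 'tool_pos': array([0.278, 0.587, 0.235]), 'tool_rot': array([-1.79892e+02,  7.00000e-03,  1.54685e+02]), 'force': array([-0.791,  0.083, -0.669]), 'wrist_torque': array([ 0.019, -0.046,  0.   ]), 'grasp_force': np.float64(0.0), 'grip_width': np.float64(0.087)} 0.014
scene [1.447 0.303 0.71 ] [-122.392553     -1.32595732  109.07645972] [[530.9, 0.0, 291.3], [0.0, 530.9, 209.8], [0.0, 0.0, 1.0]]
oval_rest_head [(np.float64(0.89), array([400., 194.]), array([0.4424, 0.2167])), (np.float64(0.78), array([378., 224.]), array([0.5731, 0.1939]))]
oval_rest_pin [(np.float64(0.7), array([401., 196.]), array([0.3007, 0.2075])), (np.float64(0.45), array([433., 230.]), array([0.4247, 0.2974]))]
socket [(np.float64(0.92), array([216., 226.]), array([ 0.5826, -0.155 ]))]
socket_mouth [(np.float
[... 1245 characters left out ...]
array([0.5501, 0.2024]))]
socket [(np.float64(0.71), array([358., 213.]), array([ 0.5403, -0.1689]))]
socket_mouth [(np.float64(0.71), array([358., 212.]), array([ 0.5384, -0.1653]))]
rack [(np.float64(0.87), array([138., 224.]), array([0.502 , 0.2524]))]
round_rest [(np.float64(0.94), array([105., 213.]), array([0.5186, 0.307 ]))]
glue_bottle [(np.float64(0.61), array([268., 143.]), array([0.6889, 0.0129])), (np.float64(0.59), array([270., 219.]), array([0.5275, 0.0063]))]
tape_roll [(np.float64(0.93), array([280., 145.]), array([ 0.6911, -0.0112])), (np.float64(0.56), array([172., 206.]), array([0.5529, 0.2081])), (np.float64(0.23), array([139., 222.]), array([0.5193, 0.2733]))]
pin_box []
```

View pics/scene0.png

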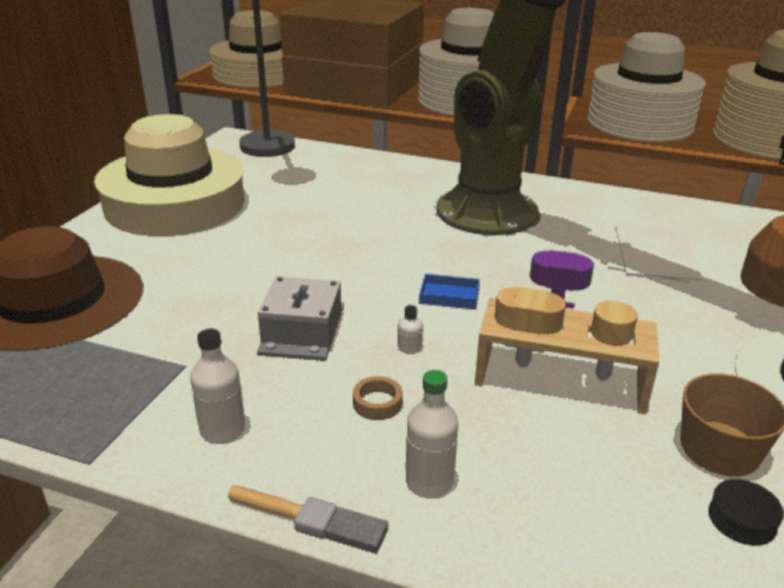

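View pics/top0.png

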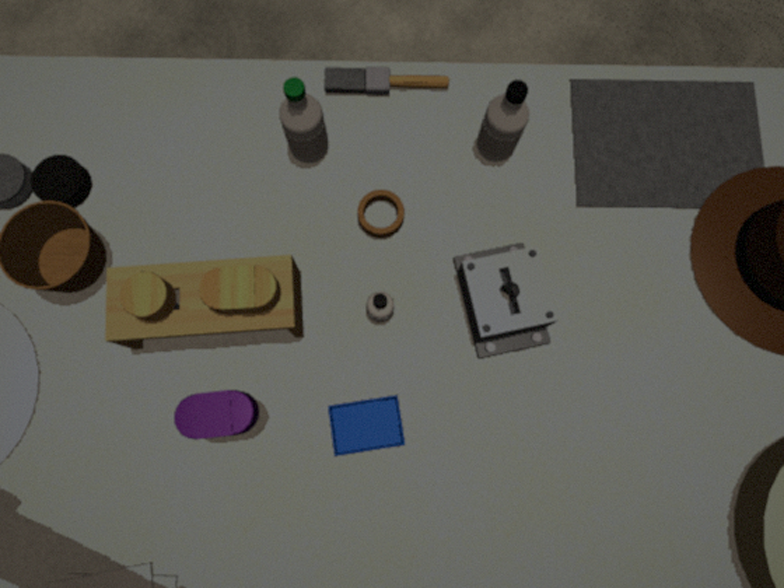

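The scene picture shows the wooden oval head in the rack at raw (378,222) and the round one at (438,230). In the top picture they are at (171,206) and (105,210). The things that could be mistaken for it are the purple oval (scene 401,193; top 155,296) and the round rest. I choose the wooden oval in the rack. The socket is at scene (215,213) and top (364,208).

```bash
python3 - <<'E'
from h import *
p=eyes.read_camera('top');save(p,'crop1.png',(60,150,420,270),2.2)
def ax(m,z):
    c=cv2.findContours(m.astype('uint8'),0,2)[0];c=max(c,key=cv2.contourArea)[:,0]
    X=np.array([at(p,q,z)[:2] for q in c]);r=cv2.minAreaRect((X*1000).astype('float32'));return r
for t,z in (('oval_rest_head',.135),('rack',.095),('socket',.066)):
    for r in models.cut_out(p,t)[:2]:
        print(t,round(r['p'],2),np.round(r['centre']),ax(r['pixels'],z))
E
```

```text
oval_rest_head 0.9 [171. 206.] ((527.8687133789062, 182.85507202148438), (64.21121978759766, 104.53422546386719), 1.080924153327942)
oval_rest_head 0.65 [154. 295.] ((372.02435302734375, 201.1375732421875), (55.98357009887695, 102.7030029296875), 6.4524407386779785)
rack 0.7 [139. 224.] ((521.029541015625, 240.94561767578125), (112.50279235839844, 262.0025634765625), 5.041653633117676)
socket 0.75 [360. 213.] ((537.7232055664062, -171.59368896484375), (148.2198486328125, 124.61164093017578), 13.046677589416504)
socket 0.52 [107. 212.] ((531.4058837890625, 328.94439697265625), (76.3863296508789, 71.45228576660156), 29.320552825927734)
```

View pics/crop1.png

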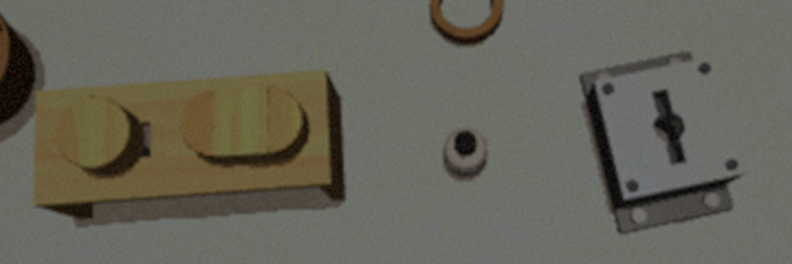

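The crop confirms it: the wooden oval head is in the rack at crop (245,123), at about (0.528, 0.183) in the world. The slots run from (660,92) to (680,162). I'm moving above the oval now.

Call:
{"name": "drive_tool", "arguments": {"angular": [[0, 0, 0], [0, 0, 0], [0, 0, 0], [0, 0, 0], [0, 0, 0], [0, 0, 0], [0, 0, 0], [0, 0, 0], [0, 0, 0], [0, 0, 0], [0, 0, 0], [0, 0, 0.133], [0, 0, 0.133], [0, 0, 0.133], [0, 0, 0.133], [0, 0, 0.133], [0, 0, 0.133], [0, 0, 0.133], [0, 0, 0.133], [0, 0, 0]], "delta_pos": [[-2, -1.3, -0.6], [-3.8, -2.43, -0.6], [-3.8, -2.43, -0.6], [-3.8, -2.43, -0.6], [-3.8, -2.43, -0.6], [-3.8, -2.43, -0.6], [-3.8, -2.43, -0.6], [-3.8, -2.43, -0.6], [-3.8, -2.43, -0.6], [-3.8, -2.43, -0.6], [-3.8, -2.43, -0.6], [0, 0, 0], [0, 0, 0], [0, 0, 0], [0, 0, 0], [0, 0, 0], [0, 0, 0], [0, 0, 0], [0, 0, 0], [0, 0, 0]], "gripper": [8.7, 8.7, 8.7, 8.7, 8.7, 8.7, 8.7, 8.7, 8.7, 8.7, 8.7, 8.7, 8.7, 8.7, 8.7, 8.7, 8.7, 8.7, 8.7, 8.7]}}

```text
time_s: 3.2
tool_pos: [0.5301, 0.1852, 0.3027]
tool_rot: [180.0, -0.0, 93.7]
force: [0.8, -0.7, 0.1]
grip_width: 0.0872
grasp_force: 0.0
```

```bash
python3 - <<'E'
from h import *
o=telemetry.get_obs();print(o['tool_pos'],o['tool_rot'],np.round(o['qpos'],1))
p=eyes.read_camera('wrist');save(p,'w1.png');print(p['origin'],p['orientation'])
for r in models.cut_out(p,'oval_rest_head')[:2]:
    m=r['pixels'];c=max(cv2.findContours(m.astype('uint8'),0,2)[0],key=cv2.contourArea)[:,0]
    X=np.array([at(p,q,.135)[:2] for q in c]);print(r['p'],r['centre'],c.min(0),c.max(0),cv2.minAreaRect((X*1000).astype('float32')))
E
```

```text
[0.53006218 0.18518426 0.30265666] [ 1.79988532e+02 -7.38388509e-03  9.37095030e+01] [-38.1   6.   17.6  90.7  -1.8  83.5 -16.7]
[0.52471786 0.26897306 0.45113152] [1.62202319e+02 5.93825147e-02 3.76591078e+00]
0.72 [261.2, 368.3] [220 353] [320 386] ((534.9706420898438, -23.05614471435547), (113.10922241210938, 34.146385192871094), 14.410085678100586)
0.69 [118.7, 149.2] [79 99] [162 203] ((386.9840393066406, 212.0578155517578), (73.71763610839844, 94.50332641601562), 5.609302997589111)
```

View pics/w1.png

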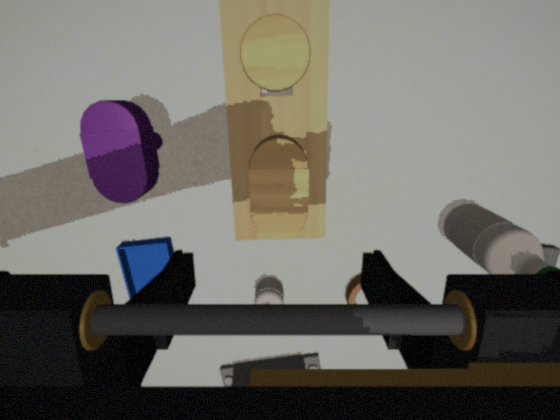

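The wrist view shows the oval head at cols 249–308, rows 135–~238, with the round head at (276,52) and purple at (119,150). The model missed it this time, so I'll use the edge pixels.

```bash
python3 - <<'E'
from h import *
p=eyes.read_camera('wrist')
for q in [(249,185),(308,185),(279,135),(278,213),(278,238)]: print(q,at(p,q,.135),at(p,q,.095))
print('rackedge',[at(p,q,.095) for q in [(222,20),(234,238),(328,20),(326,238)]])
for X in [(.528,.183,.135),(.530,.185,.095)]: print(proj(p,X))
g=cv2.cvtColor(p['pixels'],cv2.COLOR_RGB2GRAY)
save(p,'w2.png',(200,100,350,260),4)
E
```

```text
(249, 185) [0.5027 0.1898 0.135 ] [0.4999 0.1798 0.095 ]
(308, 185) [0.5579 0.1937 0.135 ] [0.5621 0.1842 0.095 ]
(279, 135) [0.5275 0.2378 0.135 ] [0.5279 0.2338 0.095 ]
(278, 213) [0.5317 0.1641 0.135 ] [0.5327 0.1508 0.095 ]
(278, 238) [0.5336 0.1382 0.135 ] [0.5347 0.1216 0.095 ]
rackedge [array([0.4683, 0.3338, 0.095 ]), array([0.486 , 0.1182, 0.095 ]), array([0.5655, 0.3406, 0.095 ]), array([0.5879, 0.1254, 0.095 ])]
[275.44212493 193.83470406]
[277.72659083 182.16432881]
```

View pics/w2.png

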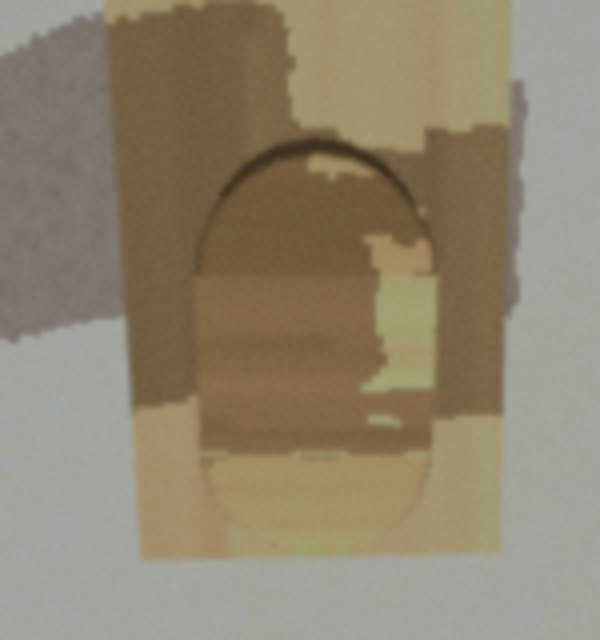

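Call:
{"name": "drive_tool", "arguments": {"angular": [[0, 0, 0], [0, 0, 0], [0, 0, 0], [0, 0, 0], [0, 0, 0], [0, 0, 0], [0, 0, 0], [0, 0, 0], [0, 0, 0], [0, 0, 0], [0, 0, 0], [0, 0, 0], [0, 0, 0], [0, 0, 0], [0, 0, 0], [0, 0, 0], [0, 0, 0], [0, 0, 0]], "delta_pos": [[0.28, 0.05, 1], [0, 0, 2.5], [0, 0, 2.5], [0, 0, 2.5], [0, 0, 2.5], [0, 0, 2.5], [0, 0, 2], [0, 0, 1.5], [0, 0, 1], [0, 0, 1], [0, 0, 0], [0, 0, 0], [0, 0, 0], [0, 0, 0], [0, 0, 0], [0, 0, 0], [0, 0, 0], [0, 0, 0]], "gripper": [8.7, 8.7, 8.7, 8.7, 8.7, 8.7, 8.7, 8.7, 8.7, 8.7, 8.7, 5, 5, 5, 5, 5, 5, 5], "squeeze": 45}}

```text
time_s: 5.15
tool_pos: [0.5307, 0.1881, 0.1129]
tool_rot: [180.0, -0.0, 93.7]
force: [0.0, -0.9, 2.3]
grip_width: 0.0558
grasp_force: 45.0
```

Call:
{"name": "drive_tool", "arguments": {"angular": [[0, 0, 0], [0, 0, 0], [0, 0, 0], [0, 0, 0], [0, 0, 0], [0, 0, 0], [0, 0, 0], [0, 0, 0], [0, 0, 0], [0, 0, 0]], "delta_pos": [[0, 0, -0.5], [0, 0, -1], [0, 0, -2], [0, 0, -2], [0, 0, -2], [0, 0, -2], [0, 0, -2], [0, 0, -2], [0, 0, -1], [0, 0, 0]], "gripper": [5, 5, 5, 5, 5, 5, 5, 5, 5, 5]}}

```text
time_s: 6.15
tool_pos: [0.531, 0.1882, 0.2591]
tool_rot: [179.9, -0.1, 93.7]
force: [-0.0, -0.2, -4.7]
grip_width: 0.0555
grasp_force: 45.0
```

```bash
python3 - <<'E'
from h import *
o=telemetry.get_obs();print(o['tool_pos'],o['force'],o['wrist_torque'],o['grip_width'])
p=eyes.read_camera('top');save(p,'t3.png',(320,170,420,260),6)
im=p['pixels'];g=cv2.cvtColor(im,cv2.COLOR_RGB2GRAY)
X=[at(p,q,.066)[:2] for q in [(359.8,191.3),(369.5,223.3)]];print(X,np.mean(X,0))
E
```

```text
[0.53103981 0.18815344 0.25913422] [-3.59014643e-03 -2.26703477e-01 -4.68551725e+00] [-0.05888516  0.02348377  0.01604572] 0.05552280930207981
[array([ 0.5803, -0.1699]), array([ 0.5163, -0.1871])] [ 0.5483 -0.1785]
```

View pics/t3.png

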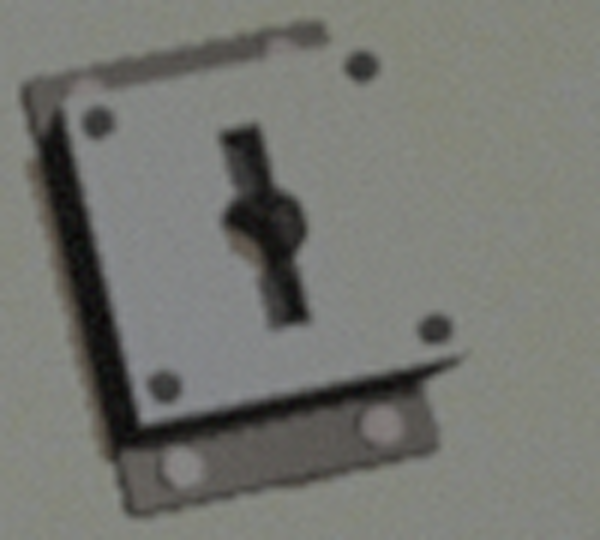

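The top crop shows the screws at (98,122), (362,66), (436,328) and (164,386), and the slot ends at about (240,128) and (290,325). Next I'll refine the mouth position with both cameras.

```bash
python3 - <<'E'
from h import *
p=eyes.read_camera('top');c=np.array([(98,122),(362,66),(436,328),(164,386),(240,128),(290,325)])
raw=(c+.5)/6-.5+[320,170];X=np.array([at(p,q,.066)[:2] for q in raw])
print(X.tolist(),'ctr',X[:4].mean(0),X[4:].mean(0))
a=lambda i,j:np.degrees(np.arctan2(*(X[i]-X[j])[::-1]))
print('angles x:',a(0,3),a(1,2),'y:',a(0,1)-90,a(3,2)-90,'slot',a(4,5))
s=eyes.read_camera('scene');print('scene pred ctr',proj(s,[*X[:4].mean(0),.066]))
save(s,'s3.png',(170,180,260,260),8)
r=models.search_frame(s,'socket_mouth');print(r[:1],at(s,r[0]['centre'],.066))
E
```

```text
[[0.5823, -0.1228], [0.603, -0.2104], [0.5152, -0.2312], [0.4947, -0.1428], [0.5811, -0.1695], [0.5154, -0.184]] ctr [ 0.5488 -0.1768] [ 0.54825 -0.17675]
angles x: 12.860793059094533 13.327783377877356 y: 13.295191443931373 13.05613862617868 slot 12.445676699354486
scene pred ctr [213.51610552 210.64564519]
[{'centre': [214.8, 225.2], 'p': 0.72}] [ 0.6004 -0.1485  0.066 ]
```

View pics/s3.png

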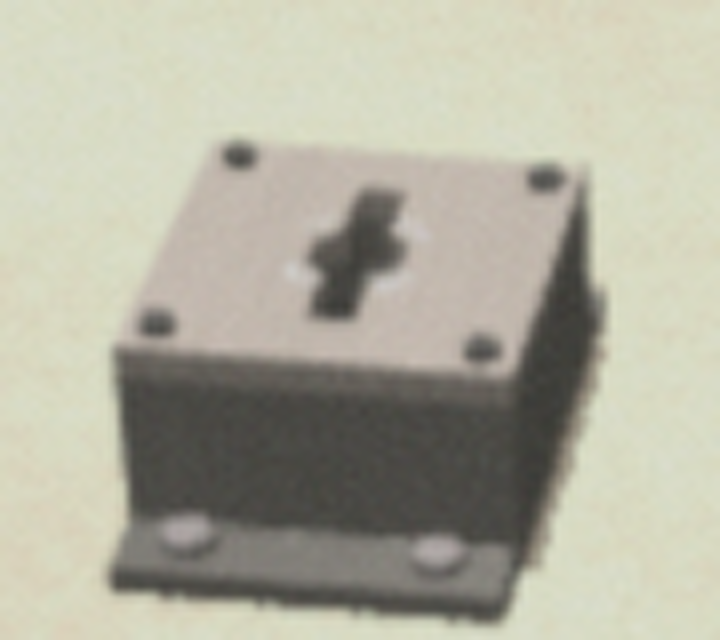

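Call:
{"name": "drive_tool", "arguments": {"angular": [[0, 0, 0], [0, 0, 0], [0, 0, 0], [0, 0, 0], [0, 0, 0], [0, 0, 0], [0, 0, 0], [0, 0, 0], [0, 0, 0], [0, 0, 0], [0, 0, 0], [0, 0, 0], [0, 0, 0], [0, 0, 0], [0, 0, 0], [0, 0, 0]], "delta_pos": [[-1, 0, 0], [-2, -0.05, 0], [-2.5, -0.05, 0], [-2.7, -0.05, 0], [-2.7, -0.05, 0], [-2.7, -0.05, 0], [-2.7, -0.05, 0], [-2.7, -0.05, 0], [-2.7, -0.05, 0], [-2.7, -0.05, 0], [-2.7, -0.05, 0], [-2.7, -0.05, 0], [-2.7, -0.05, 0], [-2, 0, 0], [-1.5, 0, 0], [-0.54, 0, 0]], "gripper": [5, 5, 5, 5, 5, 5, 5, 5, 5, 5, 5, 5, 5, 5, 5, 5]}}

```text
time_s: 7.95
tool_pos: [0.547, -0.1801, 0.2571]
tool_rot: [-179.9, 0.1, 93.5]
force: [-0.2, 0.3, -4.8]
grip_width: 0.0557
grasp_force: 45.0
```

Call:
{"name": "drive_tool", "arguments": {"angular": [[0, 0, -0.06], [0, 0, -0.12], [0, 0, -0.12], [0, 0, -0.12], [0, 0, -0.12], [0, 0, -0.12], [0, 0, -0.12], [0, 0, -0.12], [0, 0, -0.12], [0, 0, -0.12], [0, 0, -0.12], [0, 0, -0.12], [0, 0, -0.12], [0, 0, -0.12], [0, 0, -0.1], [0, 0, -0.015], [0, 0, 0], [0, 0, 0]], "delta_pos": [[0, 0, 0], [0, 0, 0], [0, 0, 0], [0, 0, 0], [0, 0, 0], [0, 0, 0], [0, 0, 0], [0, 0, 0], [0, 0, 0], [0, 0, 0], [0, 0, 0], [0, 0, 0], [0, 0, 0], [0, 0, 0], [0, 0, 0], [0, 0, 0], [0, 0, 0], [0, 0, 0]], "gripper": [5, 5, 5, 5, 5, 5, 5, 5, 5, 5, 5, 5, 5, 5, 5, 5, 5, 5]}}

```text
time_s: 9.75
tool_pos: [0.5481, -0.1769, 0.2574]
tool_rot: [180.0, -0.0, -166.9]
force: [-0.3, -0.2, -2.8]
grip_width: 0.0561
grasp_force: 45.0
```

```bash
python3 - <<'E'
from h import *
o=telemetry.get_obs();print(o['tool_pos'],o['tool_rot'],np.round(o['qpos'],1))
s=eyes.read_camera('scene')
c=np.array([(239,156),(545,178),(482,349),(157,324),(385,190),(332,318)]);raw=(c+.5)/8-.5+[170,180]
X=np.array([at(s,q,.066)[:2] for q in raw]);print(X.tolist(),X[:4].mean(0),X[4:].mean(0))
a=lambda i,j:np.degrees(np.arctan2(*(X[i]-X[j])[::-1]));print(a(0,3),a(1,2),a(0,1)-90,a(3,2)-90)
t=o['tool_pos']
for z in (.098,.063): print(proj(s,[t[0],t[1],t[2]-z]))
print(proj(s,[t[0],t[1],t[2]+.037]))
save(s,'s4.png',(160,80,280,240),4)
w=eyes.read_camera('wrist');save(w,'w4.png')
cv2.imwrite('pics/c4.png',np.hstack([cv2.imread('pics/s4.png')[:600,:],cv2.resize(cv2.imread('pics/w4.png'),(320,240),interpolation=3)][:1]))
E
```

```text
[ 0.54805702 -0.17686569  0.25742981] [ 1.79987773e+02 -8.11917889e-03 -1.66946499e+02] [ -7.9   9.   26.1  93.2  -4.   78.8 121.7]
[[0.5154, -0.2292], [0.4945, -0.1418], [0.5817, -0.1217], [0.6023, -0.2091], [0.5171, -0.1818], [0.5825, -0.1662]] [ 0.548475 -0.17545 ] [ 0.5498 -0.174 ]
-166.9764945822056 -167.01978033807106 -166.5513849483135 -166.7375584765802
[211.24076691 173.85307464]
[210.28834828 159.29465102]
[207.38331428 114.88905601]
```

View pics/c4.png

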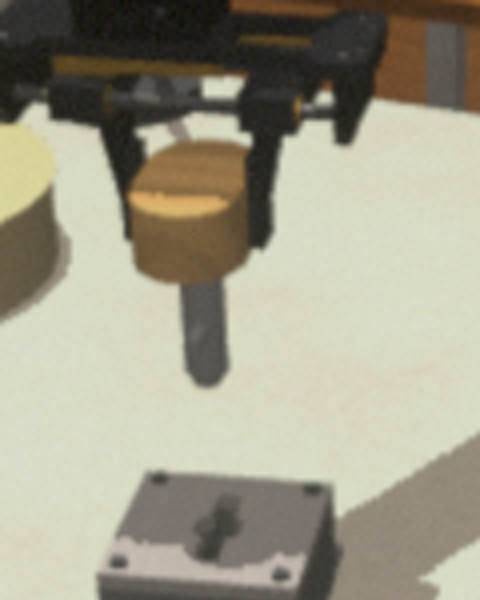

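The scene shows the stem foot at raw (211.5,173.5), against a prediction of (211.2,173.9). So the rest hangs true, right above the mouth. I'm descending now.

Call:
{"name": "drive_tool", "arguments": {"angular": [[0, 0, 0], [0, 0, 0], [0, 0, 0], [0, 0, 0], [0, 0, 0], [0, 0, 0], [0, 0, 0], [0, 0, 0], [0, 0, 0], [0, 0, 0], [0, 0, 0]], "delta_pos": [[-0.06, 0.06, 1], [0, 0, 2], [0, 0, 2], [0, 0, 1.5], [0, 0, 1], [0, 0, 1], [0, 0, 0.5], [0, 0, 0.5], [0, 0, 0.5], [0, 0, 0.5], [0, 0, 0]], "gripper": [5, 5, 5, 5, 5, 5, 5, 5, 5, 5, 5]}}

```text
time_s: 10.95
tool_pos: [0.5482, -0.1766, 0.152]
tool_rot: [-180.0, -0.1, -166.9]
force: [0.2, 0.0, -5.2]
grip_width: 0.0556
grasp_force: 45.0
```

Call:
{"name": "drive_tool", "arguments": {"angular": [[0, 0, 0], [0, 0, 0], [0, 0, 0], [0, 0, 0], [0, 0, 0], [0, 0, 0]], "delta_pos": [[0, 0, 0.3], [0, 0, 0.3], [0, 0, 0.3], [0, 0, 0.3], [0, 0, 0.2], [0, 0, 0]], "gripper": [5, 5, 5, 5, 5, 5]}}

```text
time_s: 11.55
tool_pos: [0.5483, -0.1766, 0.138]
tool_rot: [-180.0, -0.0, -166.9]
force: [-2.2, -2.0, -3.5]
grip_width: 0.0555
grasp_force: 45.0
```

Call:
{"name": "drive_tool", "arguments": {"angular": [[0, 0, 0], [0, 0, 0], [0, 0, 0], [0, 0, 0], [0, 0, 0]], "delta_pos": [[0, 0, 0.2], [0, 0, 0.2], [0, 0, 0.2], [0, 0, 0.2], [0, 0, 0]], "gripper": [5, 5, 5, 5, 5]}}

```text
time_s: 12.05
tool_pos: [0.5484, -0.1766, 0.1301]
tool_rot: [-180.0, -0.0, -166.9]
force: [-3.3, -2.3, -2.5]
grip_width: 0.0557
grasp_force: 45.0
```

Call:
{"name": "drive_tool", "arguments": {"angular": [[0, 0, 0], [0, 0, 0], [0, 0, 0], [0, 0, 0], [0, 0, 0], [0, 0, 0]], "delta_pos": [[0.07, -0.03, 0.2], [0, 0, 0.3], [0, 0, 0.3], [0, 0, 0.3], [0, 0, 0.3], [0, 0, 0]], "gripper": [5, 5, 5, 5, 5, 5]}}

```text
time_s: 12.65
tool_pos: [0.5478, -0.1765, 0.1157]
tool_rot: [180.0, -0.0, -166.9]
force: [-2.3, -0.7, -6.1]
grip_width: 0.0558
grasp_force: 45.0
```

Call:
{"name": "drive_tool", "arguments": {"angular": [[0, 0, 0], [0, 0, 0], [0, 0, 0], [0, 0, 0], [0, 0, 0]], "delta_pos": [[0.02, 0, 0.15], [0, 0, 0.15], [0, 0, 0.15], [0, 0, 0.1], [0, 0, 0]], "gripper": [5, 5, 5, 5, 5]}}

```text
time_s: 13.15
tool_pos: [0.5478, -0.1766, 0.1109]
tool_rot: [180.0, 0.0, -166.9]
force: [-2.6, -1.0, -3.4]
grip_width: 0.0553
grasp_force: 45.0
```

Call:
{"name": "drive_tool", "arguments": {"angular": [[0, 0, 0], [0, 0, 0]], "delta_pos": [[0.03, 0.0, 0.1], [0, 0, 0]], "gripper": [5, 5]}}

```text
time_s: 13.35
tool_pos: [0.5477, -0.1767, 0.11]
tool_rot: [180.0, 0.0, -166.9]
force: [-1.8, -0.5, -4.1]
grip_width: 0.0557
grasp_force: 45.0
```

Call:
{"name": "drive_tool", "arguments": {"angular": [[0, 0, 0], [0, 0, 0]], "delta_pos": [[0, 0, 0.1], [0, 0, 0]], "gripper": [5, 5]}}

```text
time_s: 13.55
tool_pos: [0.5477, -0.1767, 0.1099]
tool_rot: [180.0, 0.0, -166.9]
force: [-4.2, 0.6, 2.8]
grip_width: 0.0556
grasp_force: 45.0
```

Call:
{"name": "drive_tool", "arguments": {"angular": [[0, 0, 0.03], [0, 0, 0.05], [0, 0, 0.05], [0, 0, 0.05], [0, 0, 0.05], [0, 0, 0.05], [0, 0, 0.05], [0, 0, 0.05], [0, 0, 0.05], [0, 0, 0.05], [0, 0, 0.05], [0, 0, 0]], "delta_pos": [[0, 0, 0], [0, 0, 0], [0, 0, 0], [0, 0, 0], [0, 0, 0], [0, 0, 0], [0, 0, 0], [0, 0, 0], [0, 0, 0], [0, 0, 0], [0, 0, 0], [0, 0, 0]], "gripper": [5, 5, 5, 5, 5, 5, 5, 5, 5, 5, 5, 5]}}

```text
time_s: 14.75
tool_pos: [0.5471, -0.1752, 0.1098]
tool_rot: [179.9, -0.1, 162.7]
force: [-6.7, 2.6, 7.6]
grip_width: 0.0557
grasp_force: 45.0
```

Call:
{"name": "drive_tool", "arguments": {"angular": [[0, 0, 0], [0, 0, 0.03], [0, 0, 0.03], [0, 0, 0.03], [0, 0, 0.03], [0, 0, 0]], "delta_pos": [[0.1, 0.02, -0.03], [0, 0, 0], [0, 0, 0], [0, 0, 0], [0, 0, 0], [0, 0, 0]], "gripper": [5, 5, 5, 5, 5, 5]}}

```text
time_s: 15.35
tool_pos: [0.5475, -0.1754, 0.1098]
tool_rot: [179.9, 0.1, 155.8]
force: [-2.5, 4.7, 5.1]
grip_width: 0.0558
grasp_force: 45.0
```

Call:
{"name": "drive_tool", "arguments": {"angular": [[0, 0, 0.03], [0, 0, 0.03], [0, 0, 0.03], [0, 0, 0.03], [0, 0, 0]], "delta_pos": [[0.03, 0.05, 0], [0, 0, 0], [0, 0, 0], [0, 0, 0], [0, 0, 0]], "gripper": [5, 5, 5, 5, 5]}}

```text
time_s: 15.85
tool_pos: [0.5472, -0.1768, 0.1098]
tool_rot: [-180.0, 0.1, 148.9]
force: [0.7, 1.5, 5.7]
grip_width: 0.0556
grasp_force: 45.0
```

Call:
{"name": "drive_tool", "arguments": {"angular": [[0, 0, 0.03], [0, 0, 0.03], [0, 0, 0.03], [0, 0, 0]], "delta_pos": [[0, 0, 0], [0, 0, 0], [0, 0, 0], [0, 0, 0]], "gripper": [5, 5, 5, 5]}}

```text
time_s: 16.25
tool_pos: [0.547, -0.177, 0.1098]
tool_rot: [-180.0, 0.1, 143.7]
force: [0.0, -0.7, 5.8]
grip_width: 0.0558
grasp_force: 45.0
```

Turned 49° so far, and the pin is still on the ledge.

Call:
{"name": "drive_tool", "arguments": {"angular": [[0, 0, 0.03], [0, 0, 0.03], [0, 0, 0.03], [0, 0, 0]], "delta_pos": [[0, 0, 0], [0, 0, 0], [0, 0, 0], [0, 0, 0]], "gripper": [5, 5, 5, 5]}}

```text
time_s: 16.65
tool_pos: [0.5469, -0.177, 0.1098]
tool_rot: [-180.0, 0.1, 138.6]
force: [0.6, -0.3, 5.6]
grip_width: 0.0557
grasp_force: 45.0
```

Call:
{"name": "drive_tool", "arguments": {"angular": [[0, 0, 0.03], [0, 0, 0.03], [0, 0, 0.03], [0, 0, 0]], "delta_pos": [[0, 0, 0], [0, 0, 0], [0, 0, 0], [0, 0, 0]], "gripper": [5, 5, 5, 5]}}

```text
time_s: 17.05
tool_pos: [0.5468, -0.177, 0.1097]
tool_rot: [-180.0, 0.1, 133.4]
force: [-0.1, -1.1, 5.3]
grip_width: 0.0559
grasp_force: 45.0
```

Call:
{"name": "drive_tool", "arguments": {"angular": [[0, 0, 0.03], [0, 0, 0.03], [0, 0, 0]], "delta_pos": [[0, 0, 0], [0, 0, 0], [0, 0, 0]], "gripper": [5, 5, 5]}}

```text
time_s: 17.35
tool_pos: [0.5466, -0.1768, 0.1095]
tool_rot: [-180.0, 0.1, 130.0]
force: [-0.4, -1.3, 4.6]
grip_width: 0.0557
grasp_force: 45.0
```

Call:
{"name": "drive_tool", "arguments": {"angular": [[0, 0, 0.03], [0, 0, 0.03], [0, 0, 0]], "delta_pos": [[0, 0, 0], [0, 0, 0], [0, 0, 0]], "gripper": [5, 5, 5]}}

```text
time_s: 17.65
tool_pos: [0.5466, -0.1756, 0.1089]
tool_rot: [180.0, -0.0, 126.6]
force: [1.1, -1.3, 0.1]
grip_width: 0.0553
grasp_force: 45.0
```

Call:
{"name": "drive_tool", "arguments": {"angular": [[0, 0, 0.03], [0, 0, 0.03], [0, 0, 0]], "delta_pos": [[0, 0, 0], [0, 0, 0], [0, 0, 0]], "gripper": [5, 5, 5]}}

```text
time_s: 17.95
tool_pos: [0.5459, -0.1747, 0.1084]
tool_rot: [-180.0, -0.1, 123.2]
force: [0.9, -0.3, -4.0]
grip_width: 0.0557
grasp_force: 45.0
```

The push has vanished and z is falling, so the pin is at the notch. Lowering.

Call:
{"name": "drive_tool", "arguments": {"angular": [[0, 0, 0], [0, 0, 0], [0, 0, 0]], "delta_pos": [[0, 0, 0.1], [0, 0, 0.1], [0, 0, 0]], "gripper": [5, 5, 5]}}

```text
time_s: 18.25
tool_pos: [0.5466, -0.175, 0.1074]
tool_rot: [180.0, -0.1, 123.2]
force: [0.5, 3.1, -0.8]
grip_width: 0.0559
grasp_force: 45.0
```

Call:
{"name": "drive_tool", "arguments": {"angular": [[0, 0, 0.03], [0, 0, 0]], "delta_pos": [[0, 0, 0.05], [0, 0, 0]], "gripper": [5, 5]}}

```text
time_s: 18.45
tool_pos: [0.5467, -0.1756, 0.1067]
tool_rot: [180.0, 0.0, 121.5]
force: [1.7, 1.4, -2.7]
grip_width: 0.0555
grasp_force: 45.0
```

Call:
{"name": "drive_tool", "arguments": {"angular": [[0, 0, 0.03], [0, 0, 0]], "delta_pos": [[0, 0, 0], [0, 0, 0]], "gripper": [5, 5]}}

```text
time_s: 18.65
tool_pos: [0.5463, -0.176, 0.1066]
tool_rot: [-180.0, 0.0, 119.7]
force: [0.7, 0.2, -4.2]
grip_width: 0.0555
grasp_force: 45.0
```

Call:
{"name": "drive_tool", "arguments": {"angular": [[0, 0, 0], [0, 0, 0], [0, 0, 0], [0, 0, 0]], "delta_pos": [[0, 0, 0.1], [0, 0, 0.1], [0, 0, 0.1], [0, 0, 0]], "gripper": [5, 5, 5, 5]}}

```text
time_s: 19.05
tool_pos: [0.5467, -0.1758, 0.1037]
tool_rot: [180.0, 0.0, 119.8]
force: [2.1, 1.4, -3.8]
grip_width: 0.0555
grasp_force: 45.0
```

Call:
{"name": "drive_tool", "arguments": {"angular": [[0, 0, 0], [0, 0, 0], [0, 0, 0], [0, 0, 0]], "delta_pos": [[0, 0, 0.1], [0, 0, 0.1], [0, 0, 0.05], [0, 0, 0]], "gripper": [5, 5, 5, 5]}}

```text
time_s: 19.45
tool_pos: [0.5468, -0.1758, 0.1019]
tool_rot: [180.0, 0.0, 119.8]
force: [0.2, 1.1, 1.2]
grip_width: 0.0556
grasp_force: 45.0
```

Bottomed: z is exactly 8 mm below the ledge, with contact force. Releasing and backing off straight up.

Call:
{"name": "drive_tool", "arguments": {"angular": [[0, 0, 0], [0, 0, 0], [0, 0, 0], [0, 0, 0], [0, 0, 0], [0, 0, 0], [0, 0, 0], [0, 0, 0], [0, 0, 0], [0, 0, 0], [0, 0, 0], [0, 0, 0], [0, 0, 0], [0, 0, 0], [0, 0, 0], [0, 0, 0]], "delta_pos": [[0, 0, -0.05], [0, 0, 0], [0, 0, 0], [0, 0, 0], [0, 0, 0], [0, 0, 0], [0, 0, 0], [0, 0, -0.5], [0, 0, -1], [0, 0, -2], [0, 0, -2], [0, 0, -2], [0, 0, -2], [0, 0, -2], [0, 0, -2], [0, 0, 0]], "gripper": [6, 8, 8.7, 8.7, 8.7, 8.7, 8.7, 8.7, 8.7, 8.7, 8.7, 8.7, 8.7, 8.7, 8.7, 8.7]}}

```text
time_s: 21.05
tool_pos: [0.5482, -0.1767, 0.2407]
tool_rot: [179.7, 0.2, 119.8]
force: [0.8, -0.7, 0.1]
grip_width: 0.087
grasp_force: 0.0
```

```bash
python3 - <<'E'
from h import *
s=eyes.read_camera('scene');save(s,'s5.png',(150,150,290,270),5)
for z in (.084,.124): print((proj(s,[.5485,-.1762,z])-[150,150])*5)
E
```

```text
[316.86540002 269.07161274]
[311.79407439 191.30974381]
```

View pics/s5.png

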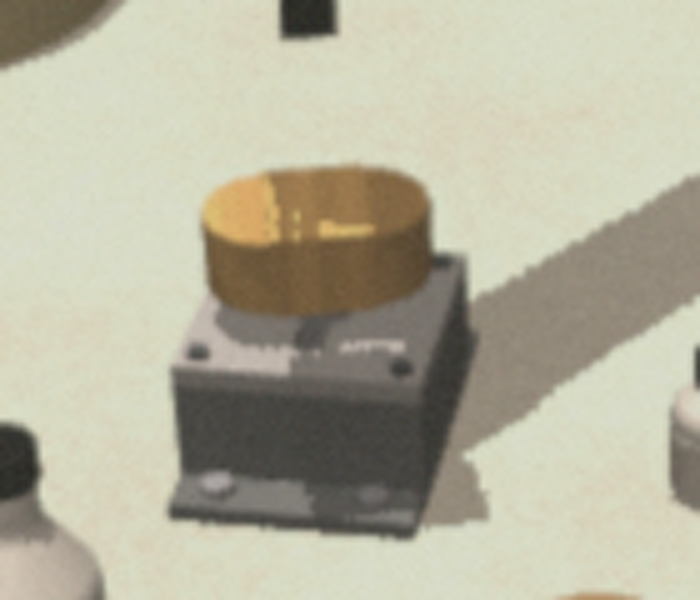

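The rest sits low on the socket, with its head at crop (317,206–313). I'll check the seat height numerically against the modelled outline.

```bash
python3 - <<'E'
from h import *
for n in('scene','top'):
    s=eyes.read_camera(n);r=models.cut_out(s,'oval_rest_head')
    th=np.linspace(0,2*np.pi,200);L=np.c_[28*np.cos(th)+np.sign(np.cos(th))*22,28*np.sin(th)]/1000
    a=np.radians(119.8);W=L@np.array([[np.cos(a),np.sin(a)],[-np.sin(a),np.cos(a)]])
    for q in r[:2]:
        m=q['pixels'];ys,xs=np.where(m);print(n,q['p'],'mask',xs.min(),xs.max(),ys.min(),ys.max())
    for f in (.0,.004,.008,.012):
        P=np.array([proj(s,[.5485+w[0],-.1762+w[1],f+z]) for w in W for z in(.08,.12)]).astype('float32')
        M=np.zeros((420,560),'uint8');cv2.fillConvexPoly(M,cv2.convexHull(P.round().astype('int32')),1)
        print(f,P.min(0),P.max(0),[round((M.astype(bool)&q['pixels']).sum()/(M.astype(bool)|q['pixels']).sum(),3) for q in r[:2]])
E
```

```text
scene 0.9 mask 379 423 178 219
scene 0.63 mask 192 236 183 218
0.0 [189.29744 182.81778] [235.94312 212.93103] [np.float64(0.0), np.float64(0.852)]
0.004 [189.15056 181.26047] [235.88472 211.38472] [np.float64(0.0), np.float64(0.81)]
0.008 [189.00314 179.69753] [235.82613 209.83266] [np.float64(0.0), np.float64(0.755)]
0.012 [188.85516 178.12894] [235.76732 208.27481] [np.float64(0.0), np.float64(0.668)]
top 0.8 mask 123 184 278 312
top 0.73 mask 342 390 180 222
0.0 [340.60452 180.19923] [395.17792 225.1659 ] [np.float64(0.0), np.float64(0.748)]
0.004 [340.93683 179.5778 ] [395.8057  224.78499] [np.float64(0.0), np.float64(0.75)]
0.008 [341.2724 178.95  ] [396.43997 224.40028] [np.float64(0.0), np.float64(0.754)]
0.012 [341.6113  178.31572] [397.0808  224.01173] [np.float64(0.0), np.float64(0.751)]
```

```bash
python3 -c "
from h import *
print(env.sign_off())"
```

```text
the job is handed in; nothing more can be done
None
```

The oval rest is in the socket, turned about 73° clockwise with its pin down in the locking notch, released and standing clear of the gripper, and I handed the job in at about 21 s. The tool height and contact force (8 mm below the ledge) and the last scene picture all show it fully down; the round rest and loose items were not re-measured afterwards, and sign-off returned no verdict.

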